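# Open a ratchet clamp and load a gift box for its ribbon

### The arm

A 6-joint arm with a two-finger parallel gripper is mounted at the origin on a cart in front of the work surface, level with it; the furniture and walls round the work are solid. World frame = base frame: x ahead of the robot, y to its left, z up, the work surface at z = 0. Lengths are in m, angles in rad, forces in N, time in s.
With the tool pointing down it reaches from about 0.3 to 0.775 m from the base axis. Payload 14.6 kg.
Tool frame: the origin (TCP) lies at the very end of the fingers, on their centre line; the grasp point (between the pads) lies ctrl.tcp_to_grasp behind it (ctrl.tcp_to_grasp is the distance from the TCP to the grasp point, in m); x points along the fingers, y is the direction in which the jaws open and shut, and the axes are right-handed (so a half turn about x gives the same grasp; the last joint's range is limited). The gripper opens to 94 mm and grips with 3 to 60 N. Pads are 16 mm wide; open, the fingers measure 119 mm over their backs; the gripper's body (75 mm by 177 mm) begins 78 mm behind the grasp point.
Start: joints at [-0.067, 0.3, 1.521, -0, 1.321, -0.067], TCP at [0.55, -0, 0.205] pointing down, gripper open.
Joint ranges: [-3.03, 3.03], [-0.79, 2.21], [0.23, 2.52], [-1.04, 4.18], [0, 3.07], [-2.55, 2.55]. Speed limits (rad/s): [2.22, 2.22, 2.57, 3.14, 3.14, 3.14].

### API

Orientations are given as [roll, pitch, yaw] about the fixed x, y, z axes, in that order (R = Rz(yaw) Ry(pitch) Rx(roll)).
In Python, from station import ctrl gives the robot as it stands.
- The arm moves only by the tool play_rows, never from a script. Its argument "increments" is a list that holds one entry, the list of rows, each a list of 5 numbers: the closure in counts, from 0 (fully open) to 255 (shut), then the shift along the tool's x, y, z in cm, then the turn about the tool's x in degrees. A call has 1 to 12 rows; each row shifts and turns the commanded pose from where the row before left it, along the tool's axes as they then stand; what a row does not reach is not made up. A row lasts 1/12 s, in which the tool goes at most 41.7 mm and 7.16 degrees, less where a joint would pass 70% of its speed; a pose out of reach is approached as far as the arm can. A call is refused whole if a number of a shift passes 4.17 or a number of a turn 7.16, either way. A call with a gripper value outside its range is refused whole. The fingers move at their own pace and stop on an object; "newtons" is the grip in N (left out, the last holds). Time passes only in rows, so rows that do not move let the fingers close. It gives the time, the measured TCP pose, the force and the opening at its end, in the units of the state.
- ctrl.get_obs(): the state, without advancing time (a new reading comes with each control period).
- ctrl.camera(name): name is "side" or "top"; returns the picture (384x512x3 uint8, red, green, blue); there is no depth.
- ctrl.calibration(name): a dict with "fx", "fy", "cx", "cy" (pixels), "rvec" (rotation vector, rad) and "tvec" (3), from world to camera coordinates, as OpenCV has them. Camera axes: x right, y down, z forward; pixel columns grow to the right and rows downward; lengths in m; the calibration is good to about 2 mm. A picture is of the moment at which its call begins. calibration takes no time and is no camera call.
- ctrl.hand_in(): hands the job in, once; it reports no verdict.
The state is a dict: "time_s": time; "qpos": joint angles; "joint_vel": joint speeds; "tau": joint torques, N m; "ee_pos": TCP position; "eef_rot": TCP orientation; "force": force on the tool from outside, world axes, zero at the start; "moment": the same for the moment, N m; "grip_width": finger opening in m.
Only numpy, scipy, OpenCV 4.12 (cv2) and the standard library are available. Lean on these libraries where they do the work, as an engineer would, in place of code of your own. Each camera call takes 0.05 s, during which the arm holds its last target.

### The job

The low bench clamp that steadies a gift box for its ribbon is still set for a narrow box: with the fingertips hold down the release pad on its sliding jaw, and keeping it down push the jaw back along its bar as far as it goes. Then push the waiting gift box, flat on the worktop, end first between the two jaws until its end is against the bar, and push the sliding jaw forward again until the box is held snugly against the fixed jaw. Only press and push: pick nothing up, and leave the ribbon spool, the scissors and the marker where they lie.

Things in the scene. Friction and masses are not known exactly. Their poses are not given: they have to be found in the camera images.
- clamp: Bench clamp, fixed. Origin: on the worktop, in the inner corner of the fixed jaw's face (x = 0) and the bar's face (y = 0). x runs along the bar from the fixed jaw (nearer the robot) to the far foot, the way the sliding jaw opens; y runs from the bar out along the jaws, to the side where the box waits. Bar at y = -26..0 mm, tooth tops at z = 46 mm; far foot: end of bar to x = 314 mm, top at z = 44 mm.
- jaw_face (a point): Point on the sliding jaw's inner face, 60 mm out from the bar, 31 mm up. Both jaws stand square to the bar, reach 126 mm out from it and are 58 mm high, with rounded noses; the fixed jaw's face is the clamp's plane x = 0.
- clamp_jaw (a joint): Sliding jaw along the bar, m; clear opening between the jaws = 0.060 + value. 0 = closest, 0.136 = fully back at its stop, 0.084 = the box just held. A pawl blocks the way back within one 6 mm tooth unless the release pad is down (then about 2 N of friction); forward it can be pushed any time with 5 to 8 N and clicks over the teeth.
- release (a joint): How far the release pad is pressed, m: 0 = up, 0.007 = bottomed. Spring: 2.5 N to start, 6 N at the bottom; the jaw can go back from about 0.0035 on. Springs up when let go (may stay up to 3 mm down while the pawl rides on a tooth).
- release_top (a point): Centre of the top of the release pad, a ribbed black pad 38 mm (along the bar) x 30 mm on the sliding jaw's housing; z = 0.068 when up. In front of it all is below z = 0.061. From 22.5 mm behind it (clamp's +x) stands the housing's grey upright horn, 16 mm thick, 38 mm wide, top at z = 0.090: a fingertip holding the pad down pushes the jaw back against the horn.
- jaw_back (a point): Point on the horn's flat rear face, at z = 0.073; the face looks along the clamp's +x, is 38 mm wide and spans z = 0.060 to 0.090, flush with the housing below. Push here towards the fixed jaw to close the clamp. Behind it is free air above the bar and the far foot.
- gift_box_center (a point): Centre (half-way up) of the loose closed kraft gift box with window lid: 232 mm long (own x), 144 mm wide (own y), 62 mm high, about 0.2 to 0.4 kg. It lies flat in front of the jaws' noses, its long side roughly along the clamp's y. Loaded, its centre is at clamp x = 72, y = 116 mm.
- gift_box: The same gift box; origin at the centre of its underside, axes as above.
- ribbon_spool: Spool of ribbon, 104 x 132 x 32 mm with its loose ribbon end, lying on the worktop beyond the box. Leave alone. Origin on the underside.
- scissors: Scissors, 87 x 199 x 9 mm, lying flat to the right of the clamp's bar. Leave alone. Origin near the pivot, on the underside.
- marker: Marker pen 135 mm long, 16 mm thick, lying to the right of the clamp's bar. Leave alone. Origin at the middle of its underside.

How it is judged:
By the outcome, as a careful person would: the job done as asked, in the order asked, and still so for the second after the job is handed in, with the robot touching nothing.
It also fails if it takes over 58 s, if anything falls off the work surface, if the arm or the gripper's body presses on something with over 40 N, if the wrist force passes 120 N, or if a joint passes its speed limit or range.

## Working session

There is one attempt and no reset: what is moved stays moved. The work goes in short steps, Python scripts to look and compute and a tool call to move; the robot and the scene stay as the last step left them, time stands still between calls to the robot, and variables do not carry over. Pictures are saved under pics/ and viewed, and the job is handed in when it is done.

Besides the shell and the picture viewer there is one more tool, called by a JSON object that holds its "api" and its "payload". play_rows: Moves the arm, as the interface text tells. Its arguments: {"type":"object","properties":{"increments":{"type":"array"},"newtons":{"type":"number"}},"required":["increments"]}

```bash
mkdir -p pics; ls; python3 - <<'E'
from station import ctrl
import cv2
o=ctrl.get_obs();print(o)
print(ctrl.tcp_to_grasp)
for n in("side","top"):
    cv2.imwrite(f"pics/{n}0.png",ctrl.camera(n)[:,:,::-1]);print(n,ctrl.calibration(n))
E
```

```text
pics
{'time_s': 0.0, 'qpos': array([-6.66122946e-02,  3.00456419e-01,  1.52158813e+00, -1.88429593e-05,
        1.32071138e+00, -6.65914891e-02]), 'joint_vel': array([ 1.27263883e-03,  1.77054720e-03,  1.89948515e-03, -1.72738666e-03,
       -9.39857507e-05, -3.14951661e-04]), 'tau': array([-1.53750298e-03, -5.31805658e+01, -3.52735734e+01,  7.07558286e-02,
        2.43994006e-02, -4.79655944e-05]), 'ee_pos': array([5.49730699e-01, 3.31793981e-06, 2.04891407e-01]), 'eef_rot': array([-1.62169952,  1.56963291,  3.09067333]), 'force': array([-0.9027948 , -0.1830304 ,  0.53369812]), 'moment': array([0.02798547, 0.01203162, 0.02434829]), 'grip_width': 0.09399503747362735}
0.0188
side {'fx': 461.75636476460784, 'fy': 461.75636476460784, 'cx': 257.0310602446085, 'cy': 196.1221067221209, 'rvec': array([ 0.11390375, -2.86041556,  1.2579992 ]), 'tvec': array([0.53876669, 0.12921236, 1.20197686])}
top {'fx': 392.87837746246254, 'fy': 392.87837746246254, 'cx': 252.95663587341608, 'cy': 187.5401320337489, 'rvec': array([ 2.22369285, -2.15970563,  0.10198128]), 'tvec': array([-0.1041402 ,  0.54928299,  1.06202874])}
```

View pics/side0.png

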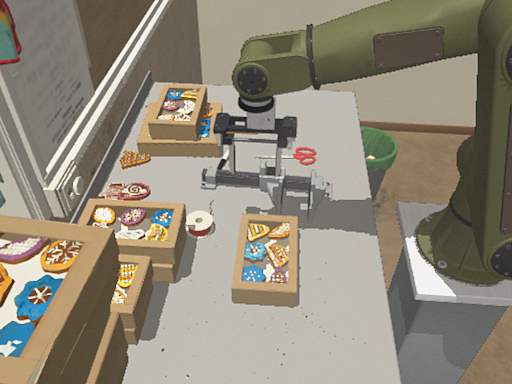

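View pics/top0.png

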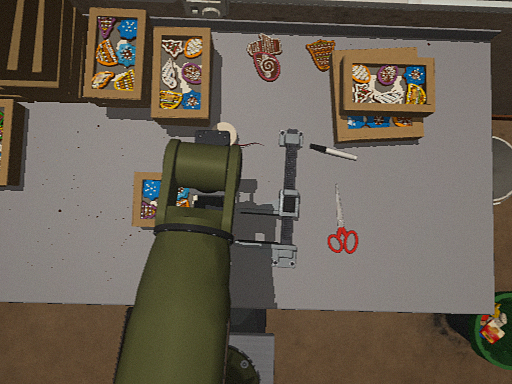

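```bash
cat > h.py <<'E'
import numpy as np,cv2
from scipy.spatial.transform import Rotation as Ro
from station import ctrl
def cal(n):
    c=ctrl.calibration(n);K=np.array([[c['fx'],0,c['cx']],[0,c['fy'],c['cy']],[0,0,1]]);return K,c['rvec'],c['tvec']
def proj(n,P):
    K,r,t=cal(n);return cv2.projectPoints(np.array(P,float).reshape(-1,3),r,t,K,None)[0].reshape(-1,2)
def ray(n,u,v,z):
    K,r,t=cal(n);R=Ro.from_rotvec(r).as_matrix();C=-R.T@t
    d=R.T@np.linalg.inv(K)@np.array([u,v,1]);return C+d*(z-C[2])/d[2]
def tri(uv1,uv2):
    A=[]
    for n,uv in(("side",uv1),("top",uv2)):
        K,r,t=cal(n);P=K@np.c_[Ro.from_rotvec(r).as_matrix(),t]
        A+=[uv[0]*P[2]-P[0],uv[1]*P[2]-P[1]]
    X=np.linalg.svd(np.array(A))[2][-1];return X[:3]/X[3]
E
python3 - <<'E'
from h import *
s=cv2.imread("pics/side0.png");t=cv2.imread("pics/top0.png")
cv2.imwrite("pics/s0z.png",cv2.resize(s[130:330,150:350],None,fx=3,fy=3,interpolation=cv2.INTER_CUBIC)) 
cv2.imwrite("pics/t0z.png",cv2.resize(t[110:290,120:380],None,fx=3,fy=3,interpolation=cv2.INTER_CUBIC))
o=ctrl.get_obs();print(Ro.from_euler('xyz',o['eef_rot']).as_matrix().round(3))
E
```

```text
[[-0.001  1.     0.   ]
 [ 0.     0.    -1.   ]
 [-1.    -0.001 -0.   ]]
```

View pics/s0z.png

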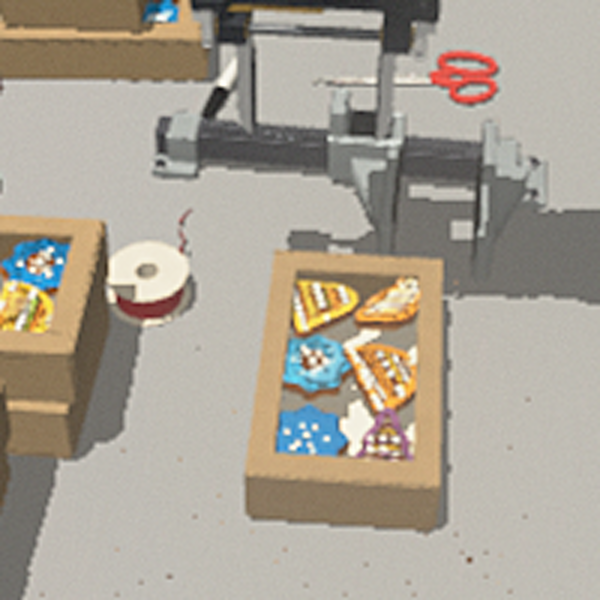

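View pics/t0z.png

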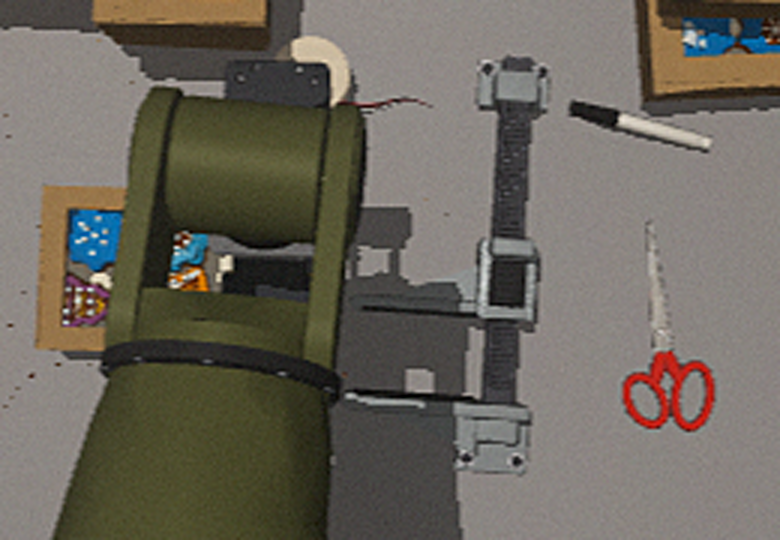

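```bash
python3 - <<'E'
from h import *
f=lambda x,y:(120+x/3,110+y/3)
g=lambda x,y:(150+x/3,130+y/3)
a=ray("top",*f(502,112),.046);b=ray("top",*f(484,400),.046);print("barL",a,b,np.degrees(np.arctan2(*(a-b)[[1,0]])))
a=ray("top",*f(528,112),.046);b=ray("top",*f(517,400),.046);print("barR",a,b,np.degrees(np.arctan2(*(a-b)[[1,0]])))
print("pad",ray("top",*f(511,279),.066),"horn top corners",ray("top",*f(480,240),.09),ray("top",*f(538,240),.09))
print("fixed jaw top edge",ray("top",*f(345,391),.058),ray("top",*f(470,402),.058))
print("sl jaw",ray("top",*f(350,303),.058),ray("top",*f(470,310),.058))
# box top corners side
for c in [(276,252),(443,261),(246,478),(441,486)]: print("box",ray("side",*g(*c),.062))
for c in [(43,187),(37,347)]: print("boxT",ray("top",*f(*c),.062))
E
```

```text
barL [ 0.66269453 -0.17802523  0.046     ] [ 0.40314914 -0.167664    0.046     ] -2.286072629208345
barR [ 0.66344855 -0.20164769  0.046     ] [ 0.40394961 -0.19709285  0.046     ] -1.0055775828291273
pad [ 0.51076099 -0.18716633  0.066     ] horn top corners [ 0.54265119 -0.15696685  0.09      ] [ 0.54414368 -0.20704911  0.09      ]
fixed jaw top edge [ 0.4084367  -0.04409132  0.058     ] [ 0.40183717 -0.15425732  0.058     ]
sl jaw [ 0.48571591 -0.04604407  0.058     ] [ 0.48258686 -0.15232112  0.058     ]
box [ 0.58025672 -0.00346388  0.062     ]
box [ 0.43726691 -0.00522628  0.062     ]
box [0.5794847  0.23210633 0.062     ]
box [0.43690858 0.22718382 0.062     ]
boxT [0.57999278 0.22765915 0.062     ]
boxT [0.43945937 0.22572448 0.062     ]
```

{"api": "play_rows", "payload": {"increments": [[[0, 0, -1, -3, 0], [0, 0, -1, -3, 0], [0, 0, -1, -3, 0], [0, 0, -1, -3, 0], [0, 0, -1, -3, 0], [0, 0, -1, -3, 0], [0, 0, -1, -3, 0], [0, 0, -1, -3, 0], [0, 0, -1, -3, 0], [0, 0, -1, -3, 0]]]}}

```text
time_s: 0.93
ee_pos: [0.4491, 0.3013, 0.2052]
eef_rot: [-1.026, 1.57, -2.597]
force: [-0.1, -0.6, 0.7]
grip_width: 0.0937
```

```bash
python3 - <<'E'
from h import *
s=ctrl.camera("side")[:,:,::-1];t=ctrl.camera("top")[:,:,::-1]
cv2.imwrite("pics/side1.png",s);cv2.imwrite("pics/top1.png",t)
print(ctrl.get_obs()['ee_pos'],ctrl.get_obs()['time_s'])
cv2.imwrite("pics/s1z.png",cv2.resize(s[130:330,150:350],None,fx=3,fy=3,interpolation=cv2.INTER_CUBIC)) 
cv2.imwrite("pics/t1z.png",cv2.resize(t[120:280,190:350],None,fx=3.75,fy=3.75,interpolation=cv2.INTER_CUBIC))
E
```

```text
[0.44839004 0.30307729 0.20505112] 1.0333
```

View pics/s1z.png

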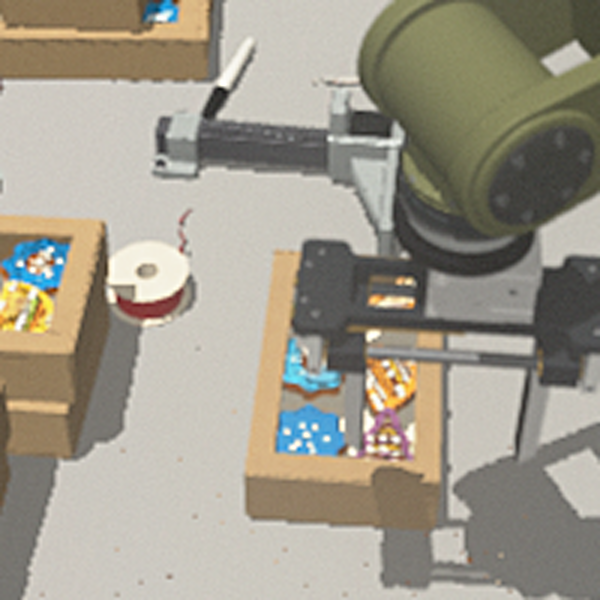

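View pics/t1z.png

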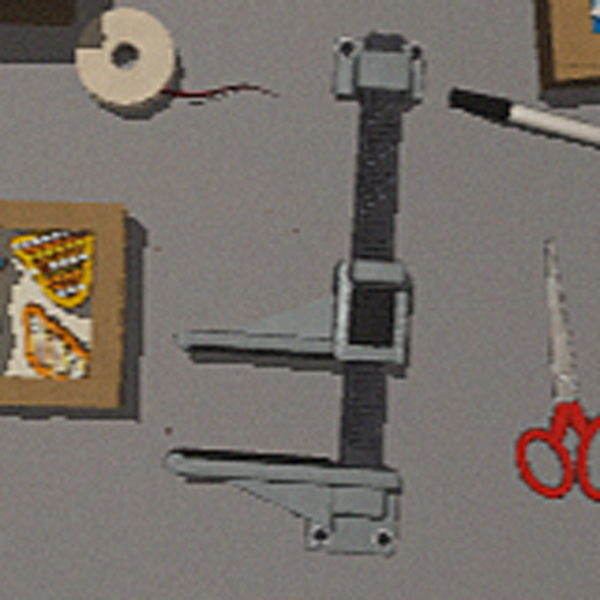

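View pics/top1.png

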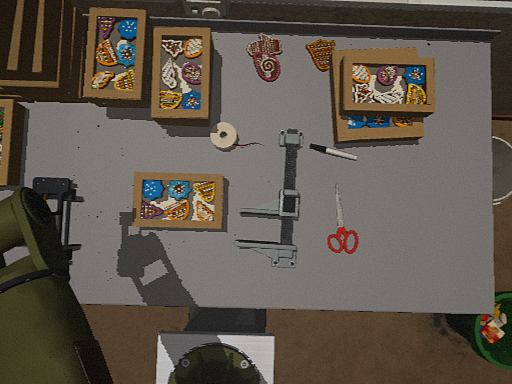

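```bash
cat >> h.py <<'E'
def clampT(x,y,yaw):
    c,s=np.cos(yaw),np.sin(yaw);R=np.array([[c,-s,0],[s,c,0],[0,0,1]]);return lambda P:np.array(P,float)@R.T+[x,y,0]
def wires(q):
    W=[]
    def rect(x0,x1,y0,y1,z):W.append([(x0,y0,z),(x1,y0,z),(x1,y1,z),(x0,y1,z),(x0,y0,z)])
    W.append([(0,0,.058),(0,.126,.058)]);W.append([(.06+q,0,.058),(.06+q,.126,.058)])
    W.append([(0,0,.046),(.3,0,.046)]);W.append([(0,-.026,.046),(.3,-.026,.046)])
    W.append([(.314,-.03,.044),(.314,.01,.044)])
    return W
def boxw(cx,cy,yaw):
    T=clampT(cx,cy,yaw);a,b=.116,.072
    return [T([(sx*a,sy*b,z) for sx,sy in((1,1),(-1,1),(-1,-1),(1,-1),(1,1))]) for z in(0,.062)]
def overlay(n,img,L,crop,f,out,pts=[]):
    x0,x1,y0,y1=crop
    im=cv2.resize(img[y0:y1,x0:x1],None,fx=f,fy=f,interpolation=cv2.INTER_CUBIC)
    for k,w in enumerate(L):
        p=(proj(n,w)-[x0,y0]+.5)*f
        cv2.polylines(im,[p.astype(np.int32)],False,((0,0,255),(0,255,0),(255,0,255),(0,255,255))[k%4],1)
    for P in pts:
        p=((proj(n,P)[0]-[x0,y0]+.5)*f).astype(int);cv2.circle(im,tuple(map(int,p)),3,(255,255,0),-1)
    cv2.imwrite(out,im)
E
cat > ov.py <<'E'
from h import *
import sys
x,y,d,q,bx,by,bd=map(float,sys.argv[1:8]);T=clampT(x,y,np.radians(d))
L=[T(w) for w in wires(q)]+boxw(bx,by,np.radians(bd))
t=cv2.imread("pics/top1.png");s=cv2.imread("pics/side0.png")
pad=[T([float(sys.argv[8]),-.013,.068])] if len(sys.argv)>8 else []
overlay("top",t,L,(125,325,120,280),4,"pics/"+sys.argv[-1]+"t.png",pad)
overlay("side",s,L,(190,340,150,310),3.7,"pics/"+sys.argv[-1]+"s.png",pad)
E
python3 - <<'E'
from h import *
f=lambda x,y:(190+x/3.75,120+y/3.75)
def r(x,y,z):return ray("top",*f(x,y),z).round(4)
print("fixed face",r(185,455,.058),r(385,470,.058))
print("slid face",r(195,350,.058),r(333,356,.058))
print("barL",r(360,100,.046),r(352,255,.046),r(342,460,.046))
print("barR",r(403,100,.046),r(383,460,.046))
print("pad corners",r(350,283,.068),r(396,285,.068),r(348,342,.068),r(393,345,.068))
print("horn",r(356,262,.09),r(405,262,.09),r(355,282,.09),r(405,284,.09))
print("farfoot end",r(370,36,.04))
print("box",r(127,205,.062),r(121,408,.062))
E
python3 ov.py .401 -.167 -2 .02 .509 .112 0 .08 a
```

```text
fixed face [ 0.4061 -0.0556  0.058 ] [ 0.3995 -0.1966  0.058 ]
slid face [ 0.48   -0.0604  0.058 ] [ 0.4785 -0.1581  0.058 ]
barL [ 0.6644 -0.1744  0.046 ] [ 0.5515 -0.1711  0.046 ] [ 0.4049 -0.1673  0.046 ]
barR [ 0.6654 -0.2056  0.046 ] [ 0.4057 -0.1965  0.046 ]
pad corners [ 0.53  -0.168  0.068] [ 0.5296 -0.2005  0.068 ] [ 0.4885 -0.1675  0.068 ] [ 0.4873 -0.1992  0.068 ]
horn [ 0.5434 -0.1697  0.09  ] [ 0.5444 -0.2036  0.09  ] [ 0.5296 -0.1693  0.09  ] [ 0.5292 -0.2039  0.09  ]
farfoot end [ 0.7131 -0.1812  0.04  ]
box [ 0.581  -0.0091  0.062 ] [ 0.4379 -0.0098  0.062 ]
```

View pics/at.png

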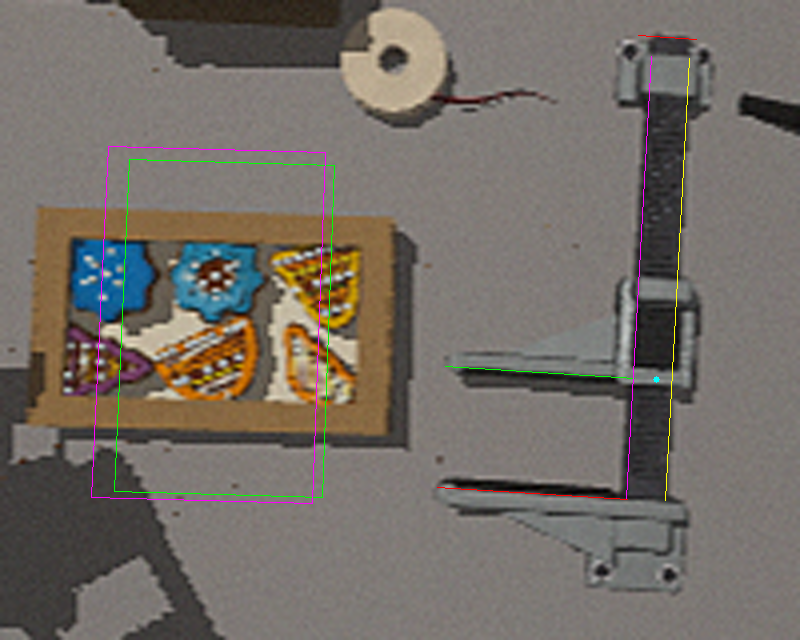

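View pics/as.png

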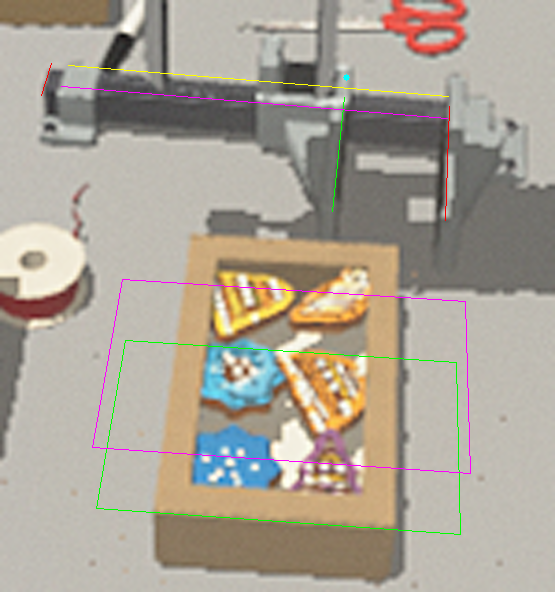

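{"api": "play_rows", "payload": {"increments": [[[255, 0, 0.5, 4, 2], [255, 0, 0.5, 4, 0], [255, 0, 0.5, 4, 0], [255, 0, 0.5, 4, 0], [255, 0, 0.5, 4, 0], [255, 0, 0.5, 4, 0], [255, 0, 0.5, 4, 0], [255, 0, 0.5, 4, 0], [255, 0, 0.5, 4, 0], [255, 0, 0.5, 4, 0], [255, 0, 0.5, 4, 0], [255, 0, 0, 2.5, 0]]]}}

```text
time_s: 2.03
ee_pos: [0.4896, -0.1703, 0.2051]
eef_rot: [-1.005, 1.57, -2.613]
force: [-0.1, -0.3, 0.9]
grip_width: 0.0178
```

{"api": "play_rows", "payload": {"increments": [[[255, 0, 0, 0, 0], [255, 0, 0, 0, 0], [255, 0, 0, 0, 0]]]}}

```text
time_s: 2.28
ee_pos: [0.4898, -0.1662, 0.2053]
eef_rot: [-2.166, 1.57, 2.511]
force: [-0.8, 0.3, 0.1]
grip_width: 0.0005
```

```bash
cat >> h.py <<'E'
CL=(.401,-.167,np.radians(-2))
def st():
    o=ctrl.get_obs();R=Ro.from_euler('xyz',o['eef_rot']).as_matrix()
    p=o['ee_pos'];c,s=np.cos(CL[2]),np.sin(CL[2]);d=p[:2]-CL[:2]
    print("t",o['time_s'],"p",p.round(4),"clamp",(c*d[0]+s*d[1]).round(4),(-s*d[0]+c*d[1]).round(4),"F",o['force'].round(2),"w",round(o['grip_width'],4));print(R.round(3).tolist())
E
python3 -c "
from h import *;st()"
```

```text
t 2.2833 p [ 0.4898 -0.1662  0.2053] clamp 0.0888 0.0039 F [-0.78  0.28  0.15] w 0.0005
[[-0.0, 0.999, -0.035], [0.0, -0.035, -0.999], [-1.0, -0.0, -0.0]]
```

{"api": "play_rows", "payload": {"increments": [[[255, 2, 0.9, 0.9, 0], [255, 3, 0.8, 0.8, 0], [255, 3, 0, 0, 0], [255, 2.5, 0, 0, 0], [255, 1.5, 0, 0, 0], [255, 0, 0, 0, 0], [255, 0, 0, 0, 0]]]}}

```text
time_s: 2.87
ee_pos: [0.5066, -0.1831, 0.0856]
eef_rot: [-2.006, 1.57, 2.673]
force: [0.1, 0.2, 0.9]
grip_width: 0.0007
```

```bash
cat > look.py <<'E'
from h import *
import sys
k=sys.argv[1];st()
s=ctrl.camera("side")[:,:,::-1];t=ctrl.camera("top")[:,:,::-1]
cv2.imwrite(f"pics/side{k}.png",s);cv2.imwrite(f"pics/top{k}.png",t)
f=lambda a:[int(v) for v in a.split(",")]
a=f(sys.argv[2]) if len(sys.argv)>2 else (180,340,120,240)
b=f(sys.argv[3]) if len(sys.argv)>3 else (190,350,120,280)
A=cv2.resize(s[a[2]:a[3],a[0]:a[1]],(400,int(400*(a[3]-a[2])/(a[1]-a[0]))),interpolation=cv2.INTER_CUBIC)
B=cv2.resize(t[b[2]:b[3],b[0]:b[1]],(400,int(400*(b[3]-b[2])/(b[1]-b[0]))),interpolation=cv2.INTER_CUBIC)
h=max(A.shape[0],B.shape[0]);I=np.zeros((h,800,3),np.uint8);I[:A.shape[0],:400]=A;I[:B.shape[0],400:]=B
cv2.imwrite(f"pics/c{k}.png",I)
E
python3 look.py 2
```

```text
t 2.8667 p [ 0.5066 -0.1831  0.0856] clamp 0.1061 -0.0124 F [0.09 0.18 0.93] w 0.0007
[[-0.001, 0.999, -0.034], [0.0, -0.034, -0.999], [-1.0, -0.001, -0.0]]
```

View pics/c2.png

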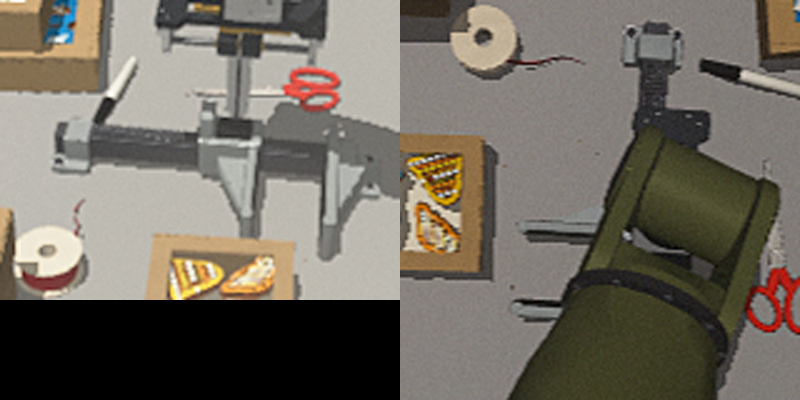

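{"api": "play_rows", "payload": {"increments": [[[255, 1, 0, 0, 0], [255, 0.5, 0, 0, 0], [255, 0.3, 0, 0, 0], [255, 0.3, 0, 0, 0], [255, 0.2, 0, 0, 0], [255, 0, 0, 0, 0]]]}}

```text
time_s: 3.47
ee_pos: [0.5065, -0.184, 0.0624]
eef_rot: [-2.616, 1.571, 2.061]
force: [-1.4, 1.5, 4.5]
grip_width: 0.0006
```

{"api": "play_rows", "payload": {"increments": [[[255, 0.1, 0, 0, 0], [255, 0.05, 0, 0, 0], [255, 0, 0, 0, 0]]]}}

```text
time_s: 3.72
ee_pos: [0.5073, -0.1841, 0.0621]
eef_rot: [1.466, 1.569, -0.14]
force: [-1.4, 4.3, 11.1]
grip_width: 0.0001
```

{"api": "play_rows", "payload": {"increments": [[[255, 0, 0.5, 0, 0], [255, 0, 0.5, 0, 0], [255, 0, 0.6, 0, 0], [255, 0, 0.8, 0, 0], [255, 0, 1, 0, 0], [255, 0, 1, 0, 0], [255, 0, 0, 0, 0]]]}}

```text
time_s: 4.3
ee_pos: [0.5526, -0.1857, 0.0621]
eef_rot: [1.378, 1.568, -0.227]
force: [2.4, 1.6, 12.1]
grip_width: 0.0002
```

```bash
python3 look.py 3
```

```text
t 4.3 p [ 0.5526 -0.1857  0.0621] clamp 0.1521 -0.0134 F [ 2.43  1.6  12.14] w 0.0002
[[0.003, 0.999, -0.035], [-0.001, -0.035, -0.999], [-1.0, 0.003, 0.001]]
```

View pics/c3.png

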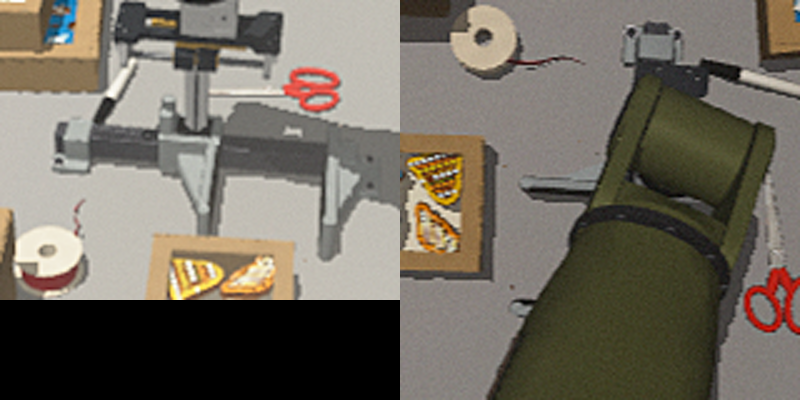

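{"api": "play_rows", "payload": {"increments": [[[255, 0, 1, 0, 0], [255, 0, 1, 0, 0], [255, 0, 1, 0, 0], [255, 0, 1, 0, 0], [255, 0, 1, 0, 0], [255, 0, 1, 0, 0], [255, 0, 0.8, 0, 0], [255, 0, 0.5, 0, 0], [255, 0, 0.3, 0, 0], [255, 0, 0, 0, 0]]]}}

```text
time_s: 5.23
ee_pos: [0.6278, -0.1886, 0.0622]
eef_rot: [1.269, 1.568, -0.337]
force: [1.6, 0.7, 8.7]
grip_width: 0.0
```

{"api": "play_rows", "payload": {"increments": [[[255, 0, 0.3, 0, 0], [255, 0, 0.2, 0, 0], [255, 0, 0.2, 0, 0], [255, 0, 0, 0, 0]]]}}

```text
time_s: 5.57
ee_pos: [0.6332, -0.1888, 0.0621]
eef_rot: [-1.104, 1.57, -2.709]
force: [-9.5, 1.8, 14.4]
grip_width: 0.0002
```

```bash
python3 -c "
from h import *;st()"
```

```text
t 5.5667 p [ 0.6332 -0.1888  0.0621] clamp 0.2328 -0.0137 F [-9.53  1.75 14.38] w 0.0002
[[-0.001, 0.999, -0.035], [-0.0, -0.035, -0.999], [-1.0, -0.001, 0.0]]
```

{"api": "play_rows", "payload": {"increments": [[[255, 0, 0.2, 0, 0], [255, 0, 0, 0, 0]]]}}

```text
time_s: 5.73
ee_pos: [0.6351, -0.1889, 0.0621]
eef_rot: [-1.094, 1.57, -2.7]
force: [-9.6, 1.3, 14.6]
grip_width: 0.0002
```

```bash
python3 look.py 4
```

```text
t 5.7333 p [ 0.6351 -0.1889  0.0621] clamp 0.2348 -0.0137 F [-9.56  1.27 14.62] w 0.0002
[[-0.001, 0.999, -0.035], [-0.0, -0.035, -0.999], [-1.0, -0.001, 0.0]]
```

View pics/c4.png

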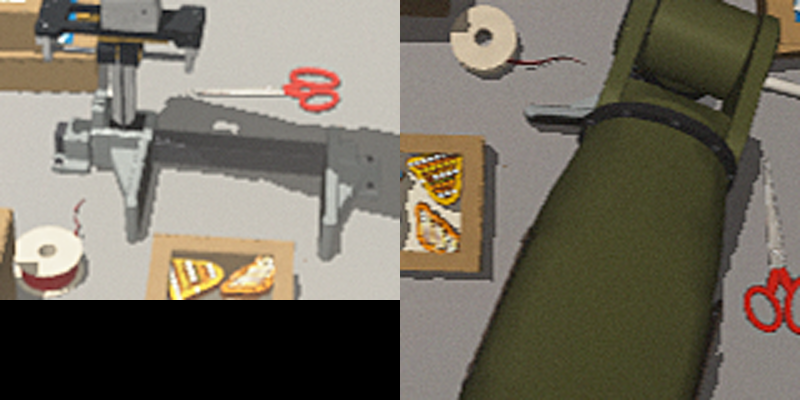

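{"api": "play_rows", "payload": {"increments": [[[255, 0, 0.3, 0, 0], [255, 0, 0.3, 0, 0], [255, 0, 0, 0, 0]]]}}

```text
time_s: 6.08
ee_pos: [0.6417, -0.1891, 0.0614]
eef_rot: [0.391, 1.57, -1.215]
force: [-1.9, -0.7, 6.3]
grip_width: 0.0008
```

{"api": "play_rows", "payload": {"increments": [[[255, 0.05, 0.3, 0, 0], [255, 0, 0.2, 0, 0], [255, 0, 0, 0, 0]]]}}

```text
time_s: 6.33
ee_pos: [0.6424, -0.1891, 0.0612]
eef_rot: [-1.667, 1.56, 3.01]
force: [-44.0, 5.4, 29.4]
grip_width: 0.0001
```

```bash
python3 look.py 5
```

```text
t 6.3333 p [ 0.6424 -0.1891  0.0612] clamp 0.2421 -0.0137 F [-44.02   5.41  29.41] w 0.0001
[[-0.011, 0.999, -0.035], [0.001, -0.035, -0.999], [-1.0, -0.011, -0.001]]
```

View pics/c5.png

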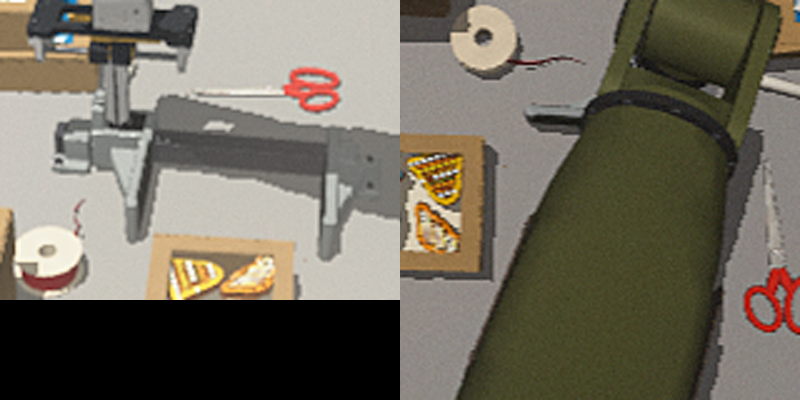

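{"api": "play_rows", "payload": {"increments": [[[255, -0.3, -0.4, 0, 0], [255, -0.5, 0, 0, 0], [255, -2, 0, 0, 0], [255, -4, 0, 0, 0], [255, -3, 0, 0, 0], [120, 0, -1, -3, 0], [0, 0, -1.5, -4, 0], [0, 0, -1.5, -4, 0], [0, 0, -1.5, -4, 0], [0, 0, -1.5, -4, 0], [0, 0, -1.5, -4, 0], [0, 0, -1.5, -4, 0]]]}}

```text
time_s: 7.43
ee_pos: [0.5531, 0.0802, 0.1585]
eef_rot: [1.635, 1.57, 0.029]
force: [-0.1, 0.5, -0.2]
grip_width: 0.0438
```

{"api": "play_rows", "payload": {"increments": [[[0, 0, -1.5, -4, 0], [0, 0, -1.5, -4, 0], [0, 0, -1, -4, 0], [0, 0, 0, -4, 0], [0, 0, 0, -3, 0], [0, 0, 0, 0, 0], [0, 0, 0, 0, 0]]]}}

```text
time_s: 8.02
ee_pos: [0.521, 0.269, 0.158]
eef_rot: [-0.862, 1.57, -2.465]
force: [0.2, -0.9, -0.5]
grip_width: 0.0904
```

```bash
python3 look.py 6 180,340,120,320 110,350,100,280
```

```text
t 8.0167 p [0.521 0.269 0.158] clamp 0.1047 0.4399 F [ 0.17 -0.91 -0.48] w 0.0904
[[-0.0, 0.999, -0.033], [-0.0, -0.033, -0.999], [-1.0, -0.0, 0.0]]
```

View pics/c6.png

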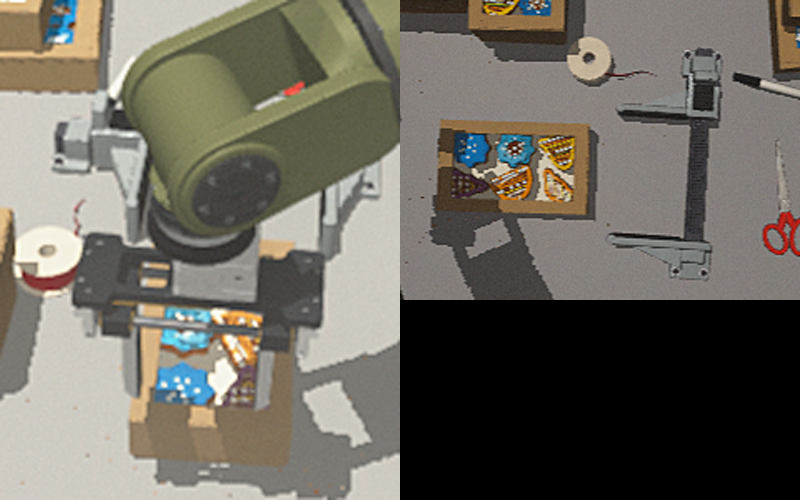

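```bash
sed -i 's/top1.png/top6.png/;s/side0.png/side5.png/' ov.py; python3 ov.py .401 -.167 -2 .136 .509 .110 89.5 b
```

```text
Traceback (most recent call last):
  File "ov.py", line 6, in <module>
    pad=[T([float(sys.argv[8]),-.013,.068])] if len(sys.argv)>8 else []
            ~~~~~^^^^^^^^^^^^^
ValueError: could not convert string to float: 'b'
```

```bash
sed -i 's/>8 else/>9 else/' ov.py; python3 ov.py .401 -.167 -2 .136 .509 .110 89.5 b
```

```text
(no output)
```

View pics/bt.png

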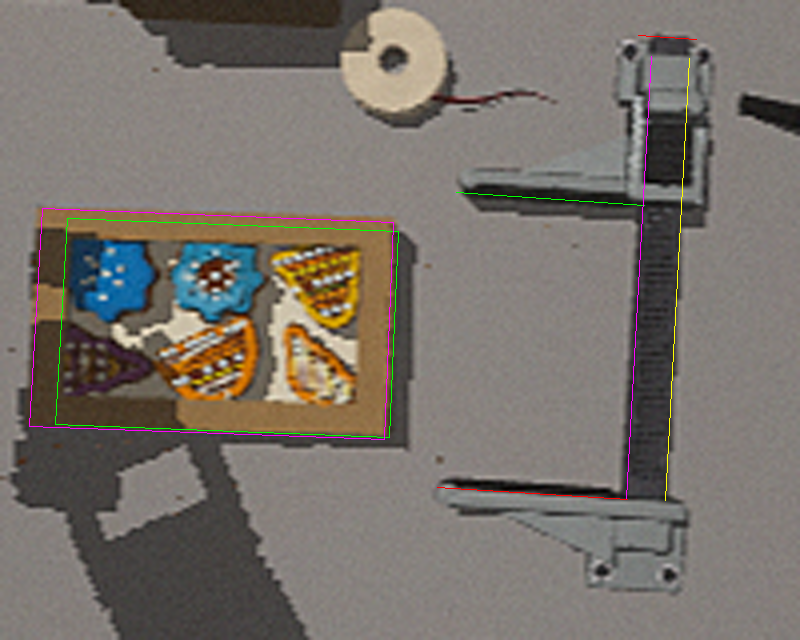

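View pics/bs.png

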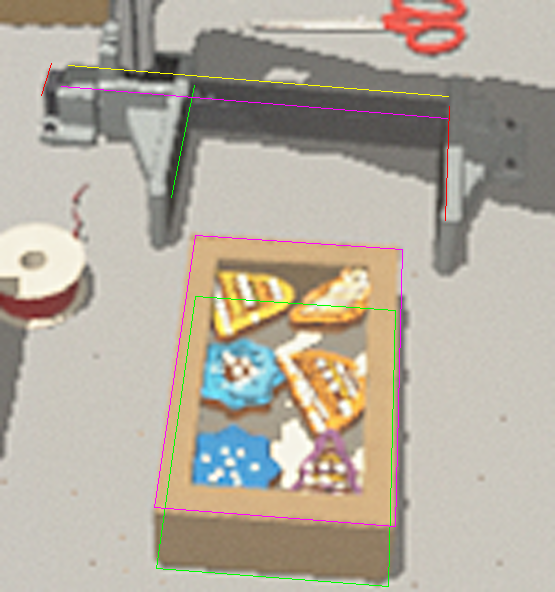

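{"api": "play_rows", "payload": {"increments": [[[0, 3, -0.7, 0, 0], [0, 4, 0, 0, 0], [0, 3.5, 0, 0, 0], [0, 2, 0, 0, 0], [0, 0.8, 0, 0, 0], [0, 0, 0, 1, 0], [0, 0, 0, 1, 0], [0, 0, 0, 0.5, 0], [0, 0, 0, 0.5, 0], [0, 0, 0, 0.5, 0], [0, 0, 0, 0.5, 0], [0, 0, 0, 0, 0]]]}}

```text
time_s: 9.12
ee_pos: [0.5132, 0.2274, 0.0261]
eef_rot: [1.894, 1.57, 0.288]
force: [-0.4, 0.3, 0.1]
grip_width: 0.0942
```

```bash
python3 look.py 7 180,340,120,320 110,350,100,280
```

```text
t 9.1167 p [0.5132 0.2274 0.0261] clamp 0.0983 0.3981 F [-0.45  0.3   0.06] w 0.0942
[[0.001, 0.999, -0.035], [0.0, -0.035, -0.999], [-1.0, 0.001, -0.0]]
```

View pics/c7.png

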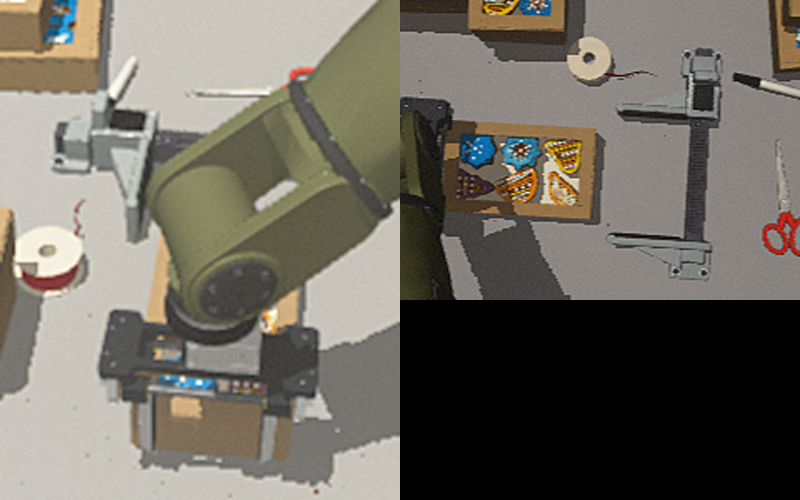

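{"api": "play_rows", "payload": {"increments": [[[0, 0, 0, 0.8, 0], [0, 0, 0, 1, 0], [0, 0, 0, 1, 0], [0, 0, 0, 1, 0], [0, 0, 0, 1, 0], [0, 0, 0, 1, 0], [0, 0, 0, 1, 0], [0, 0, 0, 1, 0], [0, 0, 0, 1, 0], [0, 0, 0, 0.8, 0], [0, 0, 0, 0.4, 0], [0, 0, 0, 0, 0]]]}}

```text
time_s: 10.22
ee_pos: [0.5093, 0.1272, 0.0254]
eef_rot: [-0.806, 1.57, -2.413]
force: [0.4, 0.7, -0.5]
grip_width: 0.0936
```

```bash
python3 look.py 8 180,340,120,320 110,350,100,280
```

```text
t 10.2167 p [0.5093 0.1272 0.0254] clamp 0.098 0.2978 F [ 0.37  0.66 -0.55] w 0.0936
[[-0.0, 0.999, -0.036], [-0.0, -0.036, -0.999], [-1.0, -0.0, 0.0]]
```

View pics/c8.png

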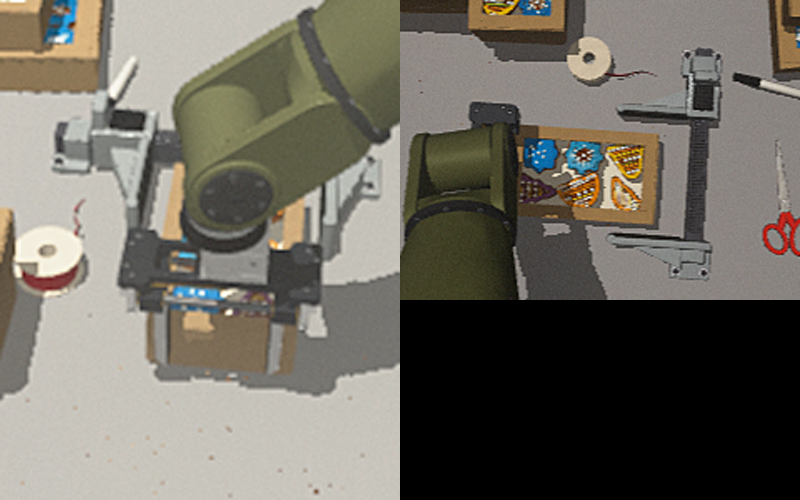

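{"api": "play_rows", "payload": {"increments": [[[0, 0, 0, 0.8, 0], [0, 0, 0, 1, 0], [0, 0, 0, 1, 0], [0, 0, 0, 1, 0], [0, 0, 0, 0.8, 0], [0, 0, 0, 0.4, 0], [0, 0, 0, 0.3, 0], [0, 0, 0, 0, 0]]]}}

```text
time_s: 10.98
ee_pos: [0.5075, 0.0745, 0.0254]
eef_rot: [-0.577, 1.571, -2.183]
force: [0.5, 0.9, 0.4]
grip_width: 0.0939
```

{"api": "play_rows", "payload": {"increments": [[[0, 0, 0, 0.2, 0], [0, 0, 0, 0.2, 0], [0, 0, 0, 0, 0]]]}}

```text
time_s: 11.23
ee_pos: [0.5074, 0.0711, 0.0255]
eef_rot: [0.625, 1.571, -0.98]
force: [-1.3, -0.1, -0.1]
grip_width: 0.0941
```

```bash
python3 look.py 9 180,340,120,320 110,350,100,280
```

```text
t 11.2333 p [0.5074 0.0711 0.0255] clamp 0.098 0.2417 F [-1.25 -0.08 -0.12] w 0.0941
[[0.0, 0.999, -0.035], [-0.0, -0.035, -0.999], [-1.0, 0.0, 0.0]]
```

View pics/c9.png

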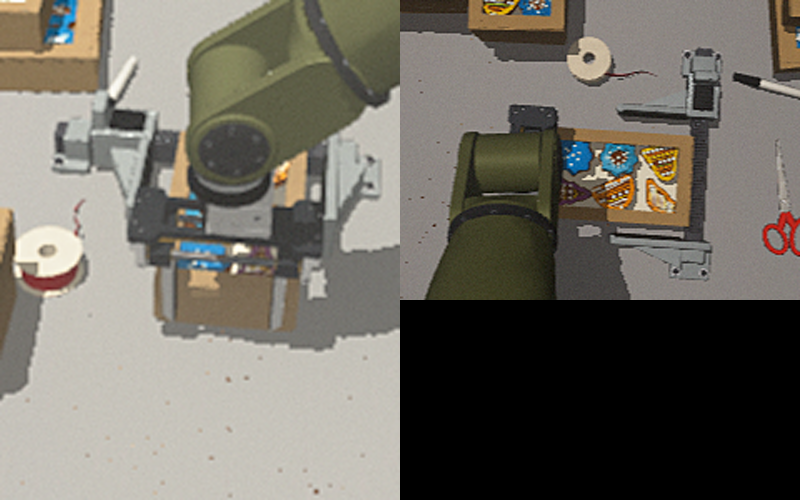

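{"api": "play_rows", "payload": {"increments": [[[0, 0, 0, 0.15, 0], [0, 0, 0, 0.15, 0], [0, 0, 0, 0, 0]]]}}

```text
time_s: 11.58
ee_pos: [0.508, 0.0708, 0.0259]
eef_rot: [2.747, 1.566, 1.14]
force: [3.6, 24.1, 0.4]
grip_width: 0.0937
```

{"api": "play_rows", "payload": {"increments": [[[0, 0, 0, -0.5, 0], [0, 0, 0, -1.5, 0], [0, -3, 0, -1, 0], [0, -4, 0, 0, 0], [0, -4, 0, 0, 0], [0, -3, 0, 0, 0], [255, 0, 0, 0, 0]]]}}

```text
time_s: 12.17
ee_pos: [0.5106, 0.0986, 0.1717]
eef_rot: [1.704, 1.561, 0.098]
force: [0.8, 0.2, 0.7]
grip_width: 0.0902
```

{"api": "play_rows", "payload": {"increments": [[[255, 0, 2.5, 3, 0], [255, 0, 2.5, 3.3, 0], [255, 0, 2.5, 3.3, 0], [255, 0, 2.5, 3.3, 0], [255, 0, 2.5, 3.3, 0], [255, 0, 2.5, 3.3, 0], [255, 0, 2.5, 3.3, 0], [255, 0, 2, 3.3, 0], [255, 0, 0, 1.5, 0], [255, 0, 0, 0, 0], [255, 0, 0, 0, 0]]]}}

```text
time_s: 13.08
ee_pos: [0.6931, -0.1847, 0.1644]
eef_rot: [-1.884, 1.569, 2.792]
force: [-0.3, -0.3, 0.2]
grip_width: 0.0173
```

```bash
python3 look.py 10 180,340,120,320 110,350,100,280
```

```text
t 13.0833 p [ 0.6931 -0.1847  0.1644] clamp 0.2925 -0.0075 F [-0.25 -0.27  0.25] w 0.0173
[[-0.001, 0.999, -0.036], [0.0, -0.036, -0.999], [-1.0, -0.001, -0.0]]
```

View pics/c10.png

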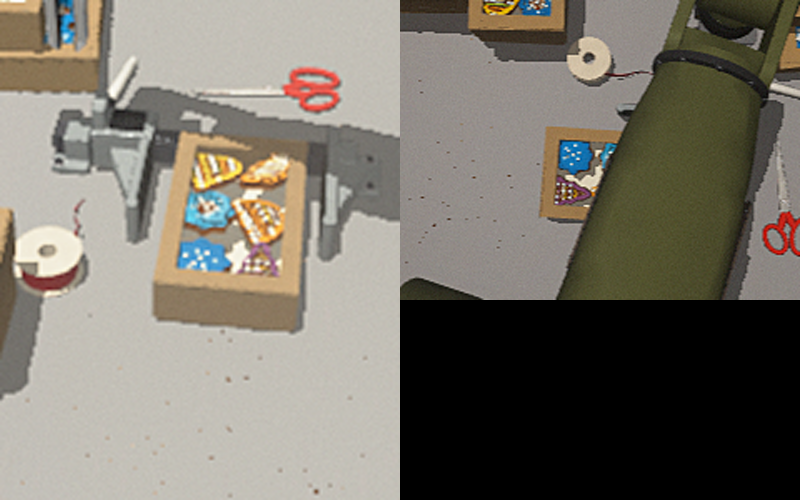

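{"api": "play_rows", "payload": {"increments": [[[255, 0, 0.3, 0.5, 0], [255, 0, 0, 0, 0], [255, 2.5, 0, 0, 0], [255, 3, 0, 0, 0], [255, 2.5, 0, 0, 0], [255, 1.4, 0, 0, 0], [255, 0, 0, 0, 0], [255, 0, 0, 0, 0]]]}}

```text
time_s: 13.85
ee_pos: [0.6966, -0.1894, 0.0721]
eef_rot: [1.115, 1.571, -0.49]
force: [0.1, -0.8, 0.4]
grip_width: 0.0007
```

```bash
python3 look.py 11 180,300,110,230 190,350,100,260
```

```text
t 13.85 p [ 0.6966 -0.1894  0.0721] clamp 0.2962 -0.0121 F [ 0.09 -0.84  0.44] w 0.0007
[[0.0, 0.999, -0.035], [-0.0, -0.035, -0.999], [-1.0, 0.0, 0.0]]
```

View pics/c11.png

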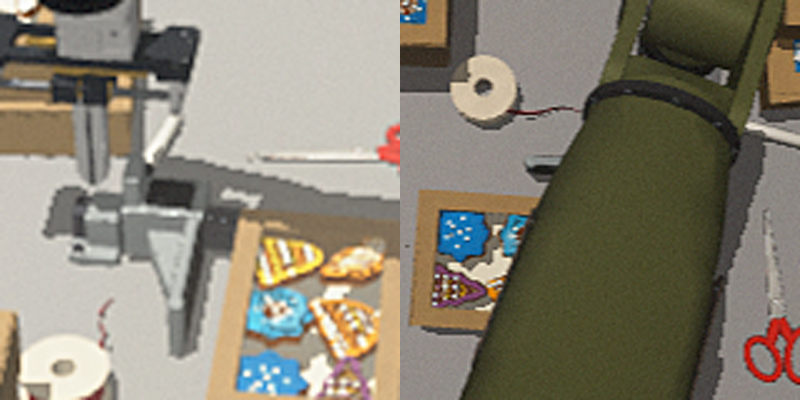

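{"api": "play_rows", "payload": {"increments": [[[255, 0.4, -0.5, 0, 0], [255, 0, -0.8, 0, 0], [255, 0, -0.6, 0, 0], [255, 0, -0.6, 0, 0], [255, 0, -0.6, 0, 0], [255, 0, -0.6, 0, 0], [255, 0, -0.6, 0, 0], [255, 0, -0.5, 0, 0], [255, 0, 0, 0, 0]]]}}

```text
time_s: 14.7
ee_pos: [0.6484, -0.1879, 0.0685]
eef_rot: [1.435, 1.568, -0.17]
force: [1.7, 1.4, -0.4]
grip_width: 0.0003
```

```bash
python3 look.py 12 180,340,110,270 190,350,100,260
```

```text
t 14.7 p [ 0.6484 -0.1879  0.0685] clamp 0.248 -0.0122 F [ 1.68  1.37 -0.4 ] w 0.0003
[[0.002, 0.999, -0.035], [-0.0, -0.035, -0.999], [-1.0, 0.002, 0.0]]
```

View pics/c12.png

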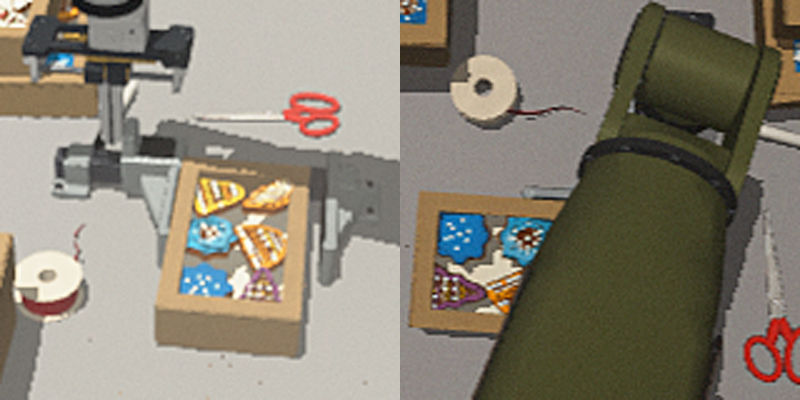

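{"api": "play_rows", "payload": {"increments": [[[255, 0, -0.4, 0, 0], [255, 0, -0.4, 0, 0], [255, 0, -0.4, 0, 0], [255, 0, -0.3, 0, 0], [255, 0, -0.3, 0, 0], [255, 0, 0, 0, 0]]]}}

```text
time_s: 15.3
ee_pos: [0.6312, -0.1874, 0.0684]
eef_rot: [1.382, 1.567, -0.224]
force: [6.4, 0.2, 0.7]
grip_width: 0.0004
```

```bash
python3 look.py 13 180,340,110,270 190,350,100,260
```

```text
t 15.3 p [ 0.6312 -0.1874  0.0684] clamp 0.2308 -0.0124 F [6.35 0.21 0.68] w 0.0004
[[0.003, 0.999, -0.035], [-0.001, -0.035, -0.999], [-1.0, 0.003, 0.001]]
```

View pics/c13.png

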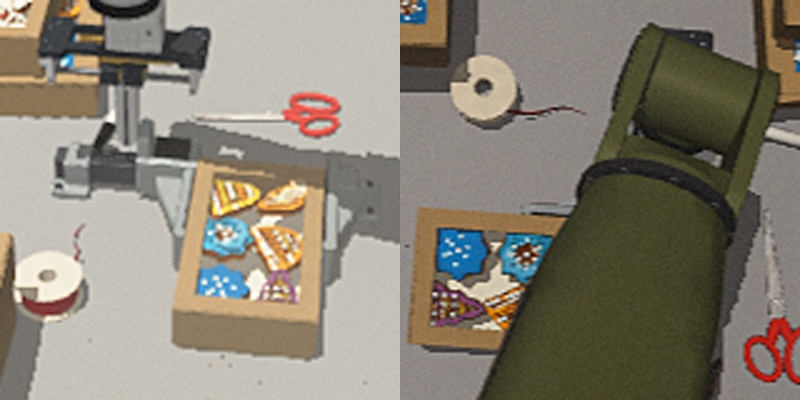

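{"api": "play_rows", "payload": {"increments": [[[255, 0, -0.3, 0, 0], [255, 0, -0.3, 0, 0], [255, 0, -0.2, 0, 0], [255, 0, 0, 0, 0]]]}}

```text
time_s: 15.73
ee_pos: [0.631, -0.1875, 0.069]
eef_rot: [1.426, 1.547, -0.179]
force: [70.5, -6.2, -33.5]
grip_width: 0.0003
```

{"api": "play_rows", "payload": {"increments": [[[255, 0, -0.2, 0, 0], [255, 0, -0.1, 0, 0], [255, 0, 0, 0, 0]]]}}

```text
time_s: 15.98
ee_pos: [0.6309, -0.1874, 0.0692]
eef_rot: [1.426, 1.539, -0.179]
force: [94.9, -8.0, -47.0]
grip_width: 0.0004
```

```bash
python3 look.py 14 180,340,110,270 190,350,100,260
```

```text
t 15.9833 p [ 0.6309 -0.1874  0.0692] clamp 0.2305 -0.0124 F [ 94.91  -8.02 -47.01] w 0.0004
[[0.031, 0.999, -0.034], [-0.006, -0.034, -0.999], [-1.0, 0.031, 0.005]]
```

View pics/c14.png

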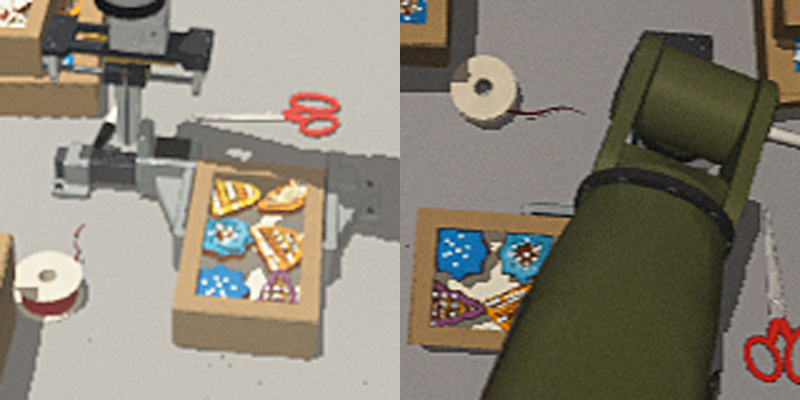

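{"api": "play_rows", "payload": {"increments": [[[255, 0, 0.5, 0, 0], [255, 0, 0.5, 0, 0], [255, 0, 0.8, 0, 0], [255, 0, 1, 0, 0], [255, -2, 0, 0, 0], [255, -4, 0, 0, 0], [255, -4, 0, 0, 0], [255, 0, 0, 0, 0]]]}}

```text
time_s: 16.75
ee_pos: [0.6498, -0.1888, 0.1767]
eef_rot: [1.26, 1.559, -0.346]
force: [0.1, 0.7, 1.1]
grip_width: 0.0006
```

```bash
python3 look.py 15 180,340,110,270 190,350,100,260
sed -i 's/top6.png/top15.png/;s/side5.png/side15.png/' ov.py; python3 ov.py .401 -.167 -2 .084 .477 -.0535 88 c
```

```text
t 16.75 p [ 0.6498 -0.1888  0.1767] clamp 0.2494 -0.0131 F [0.14 0.7  1.06] w 0.0006
[[0.011, 0.999, -0.035], [-0.004, -0.035, -0.999], [-1.0, 0.011, 0.004]]
```

View pics/cs.png

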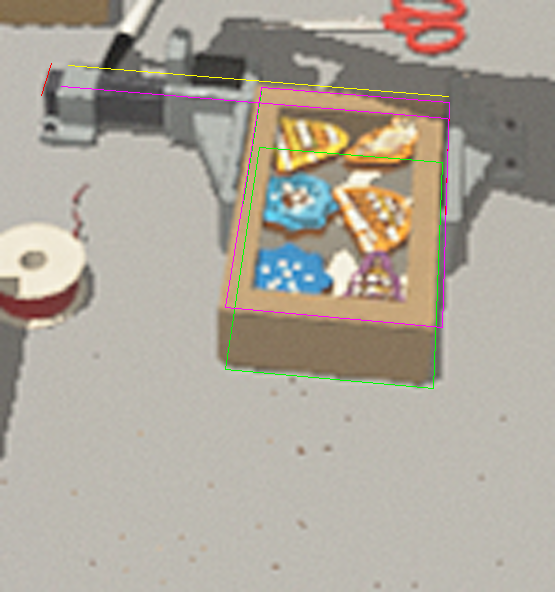

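{"api": "play_rows", "payload": {"increments": [[[255, -2, -1, -4, 0], [255, 0, -2, -4, 0], [255, 0, -2, -4, 0], [255, 0, -2, -4, 0], [255, 0, -2, -4, 0], [255, 0, -2, -4, 0], [255, 0, -2, -4, 0], [255, 0, -2, -4, 0], [255, 0, -2, -4, 0], [255, 0, -2, -4, 0], [255, 0, 0, -4, 0], [255, 0, 0, -2, 0]]]}}

```text
time_s: 17.85
ee_pos: [0.4841, 0.253, 0.1846]
eef_rot: [-1.353, 1.569, -2.957]
force: [0.1, 0.1, 0.2]
grip_width: 0.0004
```

```bash
python3 look.py 16 180,340,110,270 190,350,100,260
sed -i 's/top15.png/top16.png/' ov.py; python3 ov.py .401 -.167 -2 .084 .477 -.0535 88 c
```

```text
t 17.85 p [0.4841 0.253  0.1846] clamp 0.0684 0.4227 F [0.13 0.08 0.22] w 0.0004
[[-0.002, 0.999, -0.033], [-0.0, -0.033, -0.999], [-1.0, -0.002, 0.0]]
```

View pics/ct.png

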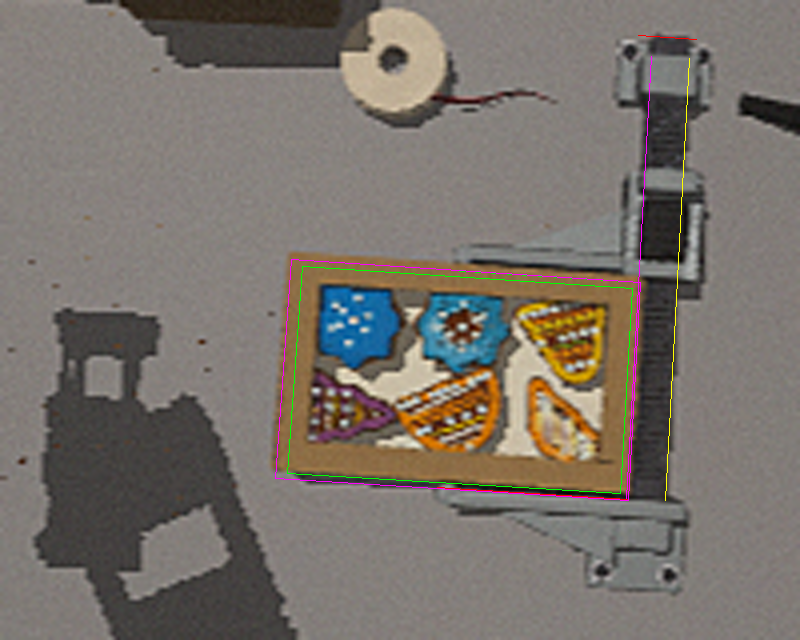

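View pics/c16.png

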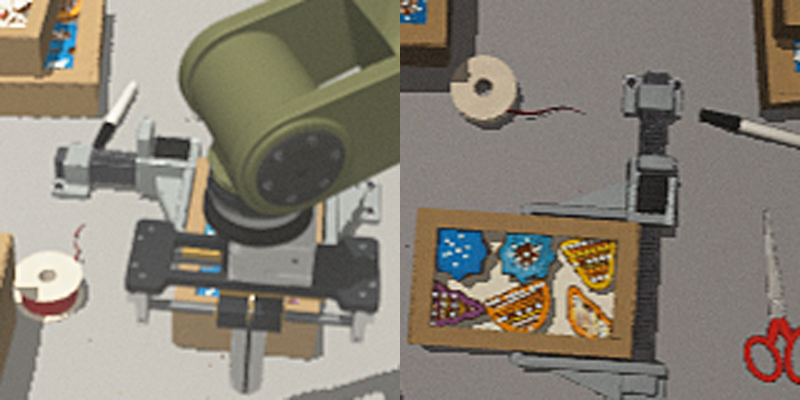

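```bash
python3 - <<'E'
from h import *
a=cv2.imread("pics/top6.png");b=cv2.imread("pics/top16.png");c=cv2.imread("pics/top1.png")
# housing location in each: template from c around horn+pad
T=clampT(*CL)
def hp(q):return proj("top",T([.0885+q,-.013,.068]))[0]   # pad centre guess (initial .1065,q~.018)
for n,im in(("init",c),("back",a)):print(n)
# template from 'back' image
p=hp(.136);x,y=int(p[0])-13,int(p[1])-13
U=8
up=lambda im:cv2.resize(im,None,fx=U,fy=U,interpolation=cv2.INTER_CUBIC)
R0=(180,130)
for q in(.018,.084,.136):print(q,hp(q))
tem=up(b[int(hp(.084)[1])-13:int(hp(.084)[1])+13,int(hp(.084)[0])-9:int(hp(.084)[0])+10])
res=[]
for n,im in(("init",c),("back",a),("now",b)):
    reg=up(im[120:260,260:320]);m=cv2.matchTemplate(reg,tem,cv2.TM_CCOEFF_NORMED);_,v,_,l=cv2.minMaxLoc(m)
    u=260+(l[0]+tem.shape[1]/2)/U;w=120+(l[1]+tem.shape[0]/2)/U
    P=ray("top",u,w,.07);d=P[:2]-CL[:2];cc,s=np.cos(CL[2]),np.sin(CL[2])
    print(n,round(v,3),P.round(4),"clampx",cc*d[0]+s*d[1])
    res.append(cc*d[0]+s*d[1])
print("q now if back=.136:",.136+res[2]-res[1],"q0",.136+res[0]-res[1])
s=cv2.resize(b[205:265,190:310],None,fx=6.6,fy=6.6,interpolation=cv2.INTER_NEAREST);cv2.imwrite("pics/z16.png",s)
E
```

```text
init
back
0.018 [289.08031488 204.3687554 ]
0.084 [290.48549795 179.4860208 ]
0.136 [291.58315916 160.04882916]
init 0.909 [ 0.5026 -0.1827  0.07  ] clampx 0.102085917771671
back 0.9 [ 0.6251 -0.1877  0.07  ] clampx 0.22466561676025562
now 0.998 [ 0.574  -0.1858  0.07  ] clampx 0.17358540561178815
q now if back=.136: 0.08491978885153253 q0 0.013420301011415392
```

View pics/z16.png

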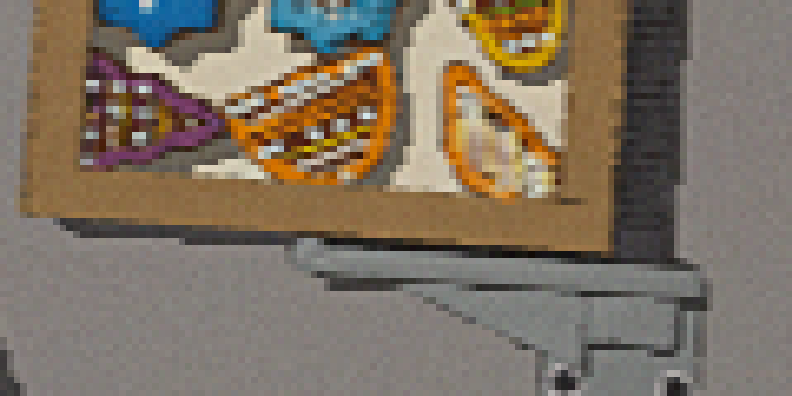

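```bash
python3 - <<'E'
from h import *
T=clampT(*CL)
for k in(1,6,16):
    im=cv2.cvtColor(cv2.imread(f"pics/top{k}.png"),cv2.COLOR_BGR2GRAY).astype(np.float32)
    xs=np.arange(-.015,.235,.0015)
    prof=[]
    for cy in np.arange(.07,.112,.003):
        p=proj("top",[T([x,cy,.058]) for x in xs]).astype(np.float32)
        prof.append(cv2.remap(im,p[:,0].reshape(1,-1),p[:,1].reshape(1,-1),cv2.INTER_LINEAR)[0])
    m=np.mean(prof,0)
    print(k);print(" ".join(f"{x*1000:.0f}:{v:.0f}" for x,v in zip(xs,m) if (x<.02) or (k==1 and .06<x<.1) or (k==6 and .18<x<.225) or (k==16 and .12<x<.18)))
E
```

```text
1
-15:79 -14:73 -12:67 -10:89 -9:115 -8:122 -6:123 -5:127 -3:133 -2:124 -0:83 1:38 3:24 4:23 6:42 7:92 9:127 10:129 12:124 13:124 15:123 16:123 18:124 19:125 61:123 63:124 64:127 66:128 67:107 69:71 70:60 72:65 73:66 75:54 76:36 78:29 79:50 81:93 82:121 84:125 85:126 87:124 88:109 90:96 91:110 93:126 94:128 96:126 97:125 99:124
6
-15:85 -14:79 -12:71 -10:95 -9:123 -8:130 -6:131 -5:136 -3:142 -2:132 -0:88 1:41 3:25 4:24 6:46 7:98 9:136 10:139 12:135 13:133 15:131 16:131 18:131 19:130 181:137 183:132 184:101 186:68 187:64 189:69 190:72 192:65 193:45 195:30 196:26 198:28 199:32 201:36 202:56 204:97 205:128 207:134 208:132 210:130 211:120 213:109 214:121 216:134 217:135 219:134 220:133 222:132 223:133 225:132
16
-15:84 -14:78 -12:70 -10:92 -9:120 -8:127 -6:128 -5:133 -3:138 -2:127 -0:83 1:37 3:37 4:72 6:109 7:120 9:117 10:115 12:114 13:114 15:114 16:114 18:114 19:114 121:104 123:101 124:98 126:87 127:80 129:92 130:110 132:117 133:116 135:115 136:114 138:115 139:115 141:116 142:116 144:116 145:118 147:112 148:81 150:45 151:58 153:103 154:128 156:131 157:130 159:125 160:109 162:104 163:122 165:133 166:132 168:131 169:130 171:129 172:129 174:130 175:130 177:129 178:129 180:129
```

```bash
python3 - <<'E'
from h import *
U=8
up=lambda im:cv2.resize(im,None,fx=U,fy=U,interpolation=cv2.INTER_CUBIC)
g=lambda k:cv2.imread(f"pics/side{k}.png")
# jaw gusset region in side crop: lower part of jaw/housing
b=g(15);x0,x1,y0,y1=236,252,176,212
tem=up(b[y0:y1,x0:x1])
cv2.imwrite("pics/tem.png",tem)
for k in(4,5,11,12,13,14,15):
    reg=up(g(k)[160:235,200:275]);m=cv2.matchTemplate(reg,tem,cv2.TM_CCOEFF_NORMED);_,v,_,l=cv2.minMaxLoc(m)
    print(k,round(v,3),200+l[0]/U,160+l[1]/U)
T=clampT(*CL);print(proj("side",[T([.144,.06,.031]),T([.145,.06,.031]),T([.196,.06,.031])]))
# box template shift 14->15
tem=up(g(15)[165:235,255:300])
for k in(13,14,15):
    reg=up(g(k)[155:245,245:310]);m=cv2.matchTemplate(reg,tem,cv2.TM_CCOEFF_NORMED);_,v,_,l=cv2.minMaxLoc(m);print("box",k,round(v,3),245+l[0]/U,155+l[1]/U)
E
```

```text
4 0.944 217.625 174.375
5 0.942 217.625 174.375
11 0.946 217.875 174.375
12 0.969 230.0 175.5
13 0.994 236.0 176.0
14 0.99 236.0 176.0
15 0.997 236.0 176.0
[[257.71046331 195.28541208]
 [257.35372775 195.2552426 ]
 [239.21035503 193.72083947]]
box 13 0.911 255.0 165.0
box 14 0.92 255.0 165.0
box 15 1.0 255.0 165.0
```

```bash
python3 - <<'E'
from h import *
T=clampT(*CL)
im=cv2.imread("pics/top16.png").astype(np.float32)
ys=np.arange(-.04,.012,.0015)
for z,xr in((.062,(.02,.045)),(.062,(.1,.13)),(.046,(.25,.28)),(.046,(.26,.27))):
    pr=[]
    for x in np.arange(*xr,.003):
        p=proj("top",[T([x+.003,y,z]) for y in ys]).astype(np.float32)
        pr.append(cv2.remap(im,p[:,0].reshape(1,-1),p[:,1].reshape(1,-1),cv2.INTER_LINEAR)[0])
    m=np.mean(pr,0);print(z,xr," ".join(f"{y*1000:.1f}:{v[2]:.0f}" for y,v in zip(ys,m)))
im=cv2.imread("pics/top16.png").astype(np.float32)
ys=np.arange(.215,.245,.0015)
for xr in((.02,.06),(.09,.13)):
    pr=[cv2.remap(im,*(lambda p:(p[:,0].reshape(1,-1),p[:,1].reshape(1,-1)))(proj("top",[T([x,y,.062]) for y in ys]).astype(np.float32)),cv2.INTER_LINEAR)[0] for x in np.arange(*xr,.003)]
    m=np.mean(pr,0);print("far end",xr," ".join(f"{y*1000:.1f}:{v[2]-v[0]:.0f}" for y,v in zip(ys,m)))
E
```

```text
0.062 (0.02, 0.045) -40.0:130 -38.5:131 -37.0:132 -35.5:131 -34.0:131 -32.5:132 -31.0:134 -29.5:131 -28.0:121 -26.5:100 -25.0:77 -23.5:64 -22.0:60 -20.5:61 -19.0:58 -17.5:56 -16.0:56 -14.5:56 -13.0:56 -11.5:56 -10.0:55 -8.5:53 -7.0:51 -5.5:48 -4.0:48 -2.5:60 -1.0:82 0.5:112 2.0:131 3.5:142 5.0:140 6.5:138 8.0:137 9.5:137 11.0:136
0.062 (0.1, 0.13) -40.0:131 -38.5:131 -37.0:131 -35.5:131 -34.0:131 -32.5:132 -31.0:134 -29.5:136 -28.0:129 -26.5:113 -25.0:88 -23.5:63 -22.0:58 -20.5:57 -19.0:54 -17.5:53 -16.0:53 -14.5:54 -13.0:53 -11.5:52 -10.0:51 -8.5:50 -7.0:49 -5.5:47 -4.0:59 -2.5:80 -1.0:104 0.5:127 2.0:137 3.5:143 5.0:144 6.5:143 8.0:141 9.5:141 11.0:140
0.046 (0.25, 0.28) -40.0:117 -38.5:118 -37.0:113 -35.5:103 -34.0:88 -32.5:79 -31.0:84 -29.5:86 -28.0:85 -26.5:80 -25.0:77 -23.5:78 -22.0:78 -20.5:77 -19.0:78 -17.5:78 -16.0:77 -14.5:75 -13.0:74 -11.5:75 -10.0:76 -8.5:74 -7.0:72 -5.5:72 -4.0:74 -2.5:74 -1.0:74 0.5:74 2.0:75 3.5:83 5.0:86 6.5:90 8.0:91 9.5:103 11.0:115
0.046 (0.26, 0.27) -40.0:109 -38.5:100 -37.0:92 -35.5:81 -34.0:64 -32.5:56 -31.0:55 -29.5:53 -28.0:51 -26.5:50 -25.0:50 -23.5:55 -22.0:59 -20.5:57 -19.0:56 -17.5:55 -16.0:54 -14.5:52 -13.0:51 -11.5:50 -10.0:50 -8.5:49 -7.0:47 -5.5:48 -4.0:54 -2.5:55 -1.0:54 0.5:46 2.0:37 3.5:47 5.0:55 6.5:66 8.0:75 9.5:88 11.0:97
far end (0.02, 0.06) 215.0:69 216.5:73 218.0:72 219.5:71 221.0:70 222.5:70 224.0:71 225.5:71 227.0:71 228.5:72 230.0:71 231.5:68 233.0:59 234.5:41 236.0:25 237.5:13 239.0:7 240.5:7 242.0:8 243.5:9
far end (0.09, 0.13) 215.0:73 216.5:75 218.0:73 219.5:71 221.0:70 222.5:70 224.0:70 225.5:70 227.0:70 228.5:70 230.0:72 231.5:73 233.0:64 234.5:46 236.0:26 237.5:11 239.0:7 240.5:8 242.0:9 243.5:9
```

```bash
python3 - <<'E'
from h import *
a=cv2.imread("pics/top1.png");b=cv2.imread("pics/top16.png")
d=cv2.absdiff(a,b).max(2)
for n,(x0,x1,y0,y1) in dict(spool=(208,265,118,152),scis=(325,360,180,258),marker=(305,360,138,165)).items():print(n,d[y0:y1,x0:x1].max(),d[y0:y1,x0:x1].mean().round(1))
print(ctrl.hand_in())
E
```

```text
spool 20 7.5
scis 21 7.4
marker 21 7.1
the job is handed in; nothing more can be done
None
```

The clamp now holds the gift box against the fixed jaw, and the job is handed in at about 18 s of the 58 s allowed.

I held the release pad down with the closed fingertips and pushed the jaw back to its stop. Then I opened the fingers and pushed the box end first between the jaws until it met the bar, at about 24 N. Last, I pushed on the horn's rear face until the jaw closed on the box.

**Checks that agreed:**
- **Jaw:** the final joint value is about 0.0845 from the side camera and 0.085 from the top camera, against 0.084 wanted. It did not move when I pushed harder, nor when I let go.
- **Box against the bar:** its end lies within 1–2 mm of the bar's face, with its centre at about y = 117 mm against 116 mm wanted.
- **Other things:** the images show no movement of the spool, scissors or marker.
- **Robot:** the arm was clear of everything at hand-in.

**Checks that disagreed or were less clean:**
- **Gap at the fixed jaw:** the top view shows a strip about 4 mm wide between the box and the fixed jaw. The same strip shows on the sliding jaw, so I read it as the jaws' dark inner edges and my clamp x-origin being about 3.5 mm off. The hard stop on closing also points to real contact. I could not confirm this separately.
- **Box angle:** the box may be turned by about half a degree.
- **Push force:** my last closing push overshot. It reached about 95 N along the bar, roughly 106 N in all at the wrist, close to the 120 N limit. It was fingertip contact only, and I backed off straight away.

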